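# Slide a heavy rod crate home into the empty dock

### The job

Put the tall, heavy crate that stands out on the bench away: slide it into the one empty steel dock, fully home, with its wooden skid squarely against the dock's back stop, then back off clear of it. It tips over easily, so push it low, only at its wooden skid and never at the carton above; keep it standing on the bench, never lifted, and leave the other crates and the things around undisturbed.

Things in the scene. Friction and masses are not known exactly. Their poses are not given: they have to be found in the camera images.
- crate: The crate to put away, loose out on the bench in front of the docks: wooden skid 110 x 110 mm, 36 mm high, with a carton of steel rods fixed centrally on it; 215 mm tall over all, 1.3 to 2.3 kg, 6 to 17 N to slide. Origin at the centre of the skid's underside, on the bench; z up, x and y square to the skid's sides, x away from the robot to within about 12 degrees at the start.
- crate_carton: The cardboard carton fixed on that crate: 54 x 54 mm, 150 mm high, so that the skid stands out 28 mm beyond it on each side; steel rods stick out up to 26 mm above it. Origin at the centre of its underside, 36 mm above the bench. Not to be pushed.
- dock: The empty dock, in any of three places in a row of three alike: a U of grey sheet steel fixed to the bench, its mouth to the robot. Origin on the bench, where the crate's origin stands when home and centred; x points into the dock (within 6 degrees of away from the robot), z up. Rails 30 mm high, inner faces at y = +-68 mm: 13 mm of play each side. No step: the crate slides on the bench.
- dock_stop (a point): Foot of the empty dock's back stop (156 mm wide, 50 mm high), middle of its front face, at dock x = +55 mm.
- dock_mouth (a point): Middle of the empty dock's mouth on the bench, at dock x = -57 mm, between the ends of two lead-in wings that flare outward by 23 degrees from x = -30 mm; their ends are 157 mm apart inside and 175 mm outside.
- crate_a: A crate like the first, already home in one of the other two docks; origin at the centre of its skid's underside. Leave it alone.
- crate_b: A crate like the first, already home in the other dock; origin at the centre of its skid's underside. Leave it alone.
- oil: Black bottle, 72 mm diameter, 210 mm high, standing; origin at the centre of its underside. Leave it alone.
- tape: Roll of brown tape lying flat, 100 mm diameter, 48 mm high; origin at the centre of its underside. Leave it alone.
- jar: Clear jar with metal lid, 64 mm diameter, 75 mm high; origin at the centre of its underside. Leave it alone.
- wrench: Steel wrench lying flat, about 200 mm long along its x; origin under its middle. Leave it alone.
- pick_bin: Open cardboard pick bin with a low white front, 200 x 100 mm, 120 mm high at its back, with small parts in it; origin at the centre of its underside. Leave it alone.

How it is judged:
By the outcome, as a careful person would: the job done as asked, in the order asked, and still so for the second after the job is handed in, with the robot touching nothing.
It also fails if it takes over 72 s, if anything falls off the work surface, if the arm or the gripper's body presses on something with over 40 N, if the wrist force passes 120 N, or if a joint passes its speed limit or range.

### The arm

A 6-joint arm with a two-finger parallel gripper is mounted at the origin on the work surface. World frame = base frame: x ahead of the robot, y to its left, z up, the work surface at z = 0. Lengths are in m, angles in rad, forces in N, time in s.
With the tool pointing down it reaches from about 0.25 to 0.725 m from the base axis. Payload 4 kg.
Tool frame: the origin (TCP) lies at the very end of the fingers, on their centre line; the grasp point (between the pads) lies 19 mm behind it (bot.grip_point_offset is the distance from the TCP to the grasp point, in m); z points along the fingers, x is the direction in which the jaws open and shut, and the axes are right-handed (so a half turn about z gives the same grasp; the last joint's range is limited). The gripper opens to 85 mm and grips with 20 to 120 N. Pads are 22 mm wide; open, the fingers measure 114 mm over their backs; the gripper's body (76 mm by 85 mm) begins 54 mm behind the grasp point. The pads swing forward as they close: fully open they stand 13 mm farther back than shut.
Start: joints at [1.318, 0.241, 0.005, 1.335, 0, 1.571], TCP at [0.125, 0.484, 0.231] pointing down, gripper open.
Joint ranges: [-2.72, 2.72], [-1.05, 1.87], [-1.09, 1.28], [-1.99, 2.15], [-1.42, 1.44], [-3.14, 3.14]. Speed limits (rad/s): [2.79, 2.79, 3.14, 3.14, 3.14, 3.14].

### API

Orientations are given as a unit quaternion [w, x, y, z].
In Python, from rig import bot, read_camera, camera_model, order gives the robot as it stands.
- The arm moves only by the tool drive_tool, never from a script. Its argument "deltas" is a list of rows, each an object with "linear": the shift along the tool's x, y, z in cm, a list of three; "roll": the turn about the tool's z in rad; "hand": the finger opening in cm, from 0 to 8.54. In form: [{"linear": [tx, ty, tz], "roll": roll, "hand": hand}, ...]. A call has 1 to 12 rows; each row shifts and turns the pose as measured when the row begins, along the tool's axes as they then stand; what a row does not reach is not made up. A row lasts 1/10 s, in which the tool goes at most 50 mm and 8.59 degrees, less where a joint would pass 70% of its speed; a pose out of reach is approached as far as the arm can. A call with a gripper value outside its range is refused whole. The fingers move at their own pace and stop on an object; "force" is the grip in N (left out, the last holds). Time passes only in rows, so rows that do not move let the fingers close. It gives the time, the measured TCP pose, the force and the opening at its end, in the units of the state.
- bot.get_obs(): the state, without advancing time (a new reading comes with each control period).
- read_camera(name): name is "scene" or "top"; returns (picture, depth): 480x640x3 uint8, red, green, blue; 480x640 float32, m along the optical axis (not along the pixel's ray), 0 where there is no reading.
- camera_model(name): a dict with "fovy" (degrees; the focal length in pixels is half the picture's height over the tangent of half this angle, whatever the lens; pixels are square), "cx", "cy" (the principal point, pixels), "k1" (the pictures are not rectified: a ray, as slopes to the right and down, at radius r is drawn at 1 + k1 r^2 times it, then the intrinsics apply), "rvec" (rotation vector, rad) and "tvec" (3), from world to camera coordinates, as OpenCV has them. Camera axes: x right, y down, z forward; pixel columns grow to the right and rows downward; lengths in m; the calibration is good to about 2 mm. A picture is of the moment at which its call begins. camera_model takes no time and is no camera call.
- order.hand_in(): hands the job in, once; it reports no verdict.
The state is a dict: "time": time; "q": joint angles; "dq": joint speeds; "joint_efforts": joint torques, N m; "position": TCP position; "tool_rot": TCP orientation; "wrist_force": force on the tool from outside, world axes, zero at the start; "ft_torque": the same for the moment, N m; "finger_gap": finger opening in m.
Only numpy, scipy, OpenCV 4.12 (cv2) and the standard library are available. Lean on these libraries where they do the work, as an engineer would, in place of code of your own. Each camera call takes 0.05 s, during which the arm holds its last target.

## Working session

There is one attempt and no reset: what is moved stays moved. The work goes in short steps, Python scripts to look and compute and a tool call to move; the robot and the scene stay as the last step left them, time stands still between calls to the robot, and variables do not carry over. Pictures are saved under pics/ and viewed, and the job is handed in when it is done.

Besides the shell and the picture viewer there is one more tool, called after ">>>" as name(argument=value, ...) on one line, values as JSON. drive_tool: Moves the arm, as the interface text tells. Its arguments: {"type":"object","properties":{"deltas":{"type":"array","items":{"type":"object","properties":{"linear":{"type":"array","items":{"type":"number"}},"roll":{"type":"number"},"hand":{"type":"number"}}}},"force":{"type":"number"}},"required":["deltas"]}

```bash
mkdir -p pics; ls
cat > h.py <<'E'
import numpy as np, cv2
from rig import bot, read_camera, camera_model, order
def K(n):
    m=camera_model(n); f=240/np.tan(np.radians(m["fovy"])/2)
    return f,m["cx"],m["cy"],m["k1"],cv2.Rodrigues(np.array(m["rvec"],float))[0],np.array(m["tvec"],float).ravel()
def slopes(n,uv):
    f,cx,cy,k1,R,t=K(n)
    uv=np.atleast_2d(np.array(uv,float))
    return cv2.undistortPoints(uv[:,None],np.array([[f,0,cx],[0,f,cy],[0,0,1]]),np.array([k1,0,0,0,0.]))[:,0]
def plane(n,uv,z):
    f,cx,cy,k1,R,t=K(n)
    s=slopes(n,uv); d=np.c_[s,np.ones(len(s))]@R; c=-R.T@t
    return c+d*((z-c[2])/d[:,2])[:,None]
def cloud(n,dep):
    f,cx,cy,k1,R,t=K(n)
    v,u=np.mgrid[:480,:640]
    s=slopes(n,np.c_[u.ravel(),v.ravel()]); P=np.c_[s,np.ones(len(s))]*dep.reshape(-1,1)
    W=(P-t)@R; W[dep.ravel()<=0]=np.nan
    return W.reshape(480,640,3)
def proj(n,P):
    f,cx,cy,k1,R,t=K(n)
    return cv2.projectPoints(np.array(P,float).reshape(-1,3),R,t,np.array([[f,0,cx],[0,f,cy],[0,0,1]]),np.array([k1,0,0,0,0.]))[0][:,0]
E
python3 - <<'E'
from h import *
for n in("scene","top"):
    p,d=read_camera(n); np.savez("cam_%s_0.npz"%n,p=p,d=d); cv2.imwrite("pics/%s0.png"%n,p[:,:,::-1])
    m=K(n); print(n,-m[4].T@m[5],m[:4])
o=bot.get_obs(); print({k:np.round(v,3) for k,v in o.items()})
E
```

```text
pics
scene [ 1.53320659 -0.18508418  0.90551747] (np.float64(437.48949087876144), 318.9961989744277, 235.54397025258535, -0.10227146158776142)
top [ 0.20173805 -0.05282268  1.6043701 ] (np.float64(590.9287786895152), 325.03703521877384, 240.98845053074623, -0.17743302487526422)
{'time': np.float64(0.1), 'q': array([ 1.318,  0.241,  0.004,  1.335, -0.   ,  1.571]), 'dq': array([-0.001,  0.001,  0.004, -0.   ,  0.002,  0.   ]), 'joint_efforts': array([-0.0000e+00, -3.7314e+01,  2.5301e+01,  1.1000e-02, -0.0000e+00,
        0.0000e+00]), 'position': array([0.125, 0.484, 0.231]), 'tool_rot': array([ 0.001,  0.791,  0.612, -0.001]), 'wrist_force': array([-0.1  , -0.021, -0.44 ]), 'ft_torque': array([-0.005, -0.018,  0.015]), 'finger_gap': np.float64(0.085)}
```

View pics/scene0.png

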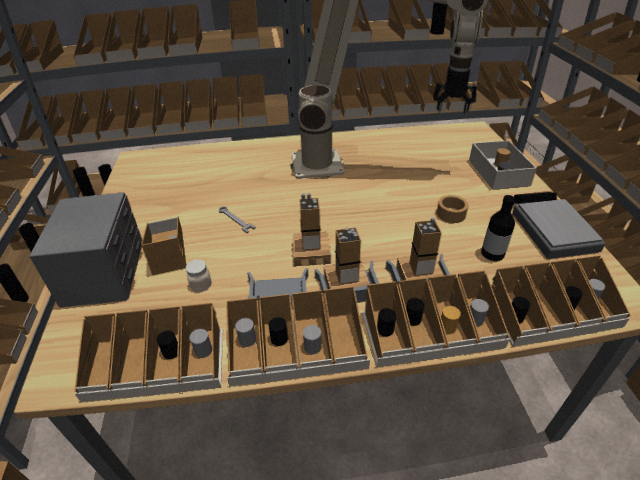

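View pics/top0.png

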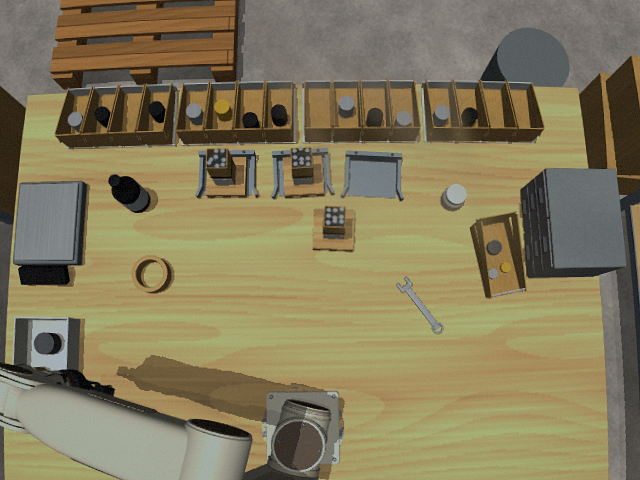

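The top view shows the loose crate at about (334,230). The empty dock is the right one of the three, at about (373,175), and the other two hold crates. The jar is at (455,197), the wrench at (420,305) and the bin at (498,255).

Run:
```python
from h import *
z=np.load("cam_top_0.npz"); p,d=z['p'],z['d']
c=cv2.resize(p[130:270,260:420],None,fx=5,fy=4.2857*1,interpolation=cv2.INTER_CUBIC)
c=cv2.resize(p[140:260,270:420],None,fx=5,fy=5,interpolation=cv2.INTER_CUBIC)
cv2.imwrite("pics/crop0.png",c[:,:,::-1])
W=cloud("top",d)
for u,v in[(320,245),(334,245),(350,245),(318,230),(350,230),(334,215),(373,175),(373,155),(347,180),(400,180)]: print(u,v,W[v,u].round(4))
```

```text
320 245 [ 0.4832 -0.0516  0.0386]
334 245 [ 0.4837 -0.0894  0.0334]
350 245 [ 0.4827 -0.1325  0.0355]
318 230 [ 0.5246 -0.0467  0.0384]
350 230 [ 0.5239 -0.1334  0.0364]
334 215 [ 0.5338 -0.0873  0.1756]
373 175 [ 0.6915 -0.2046 -0.0063]
373 155 [ 0.7319 -0.2011  0.0507]
347 180 [ 0.6672 -0.1286  0.0283]
400 180 [ 0.6661 -0.2764  0.0277]
```

View pics/crop0.png

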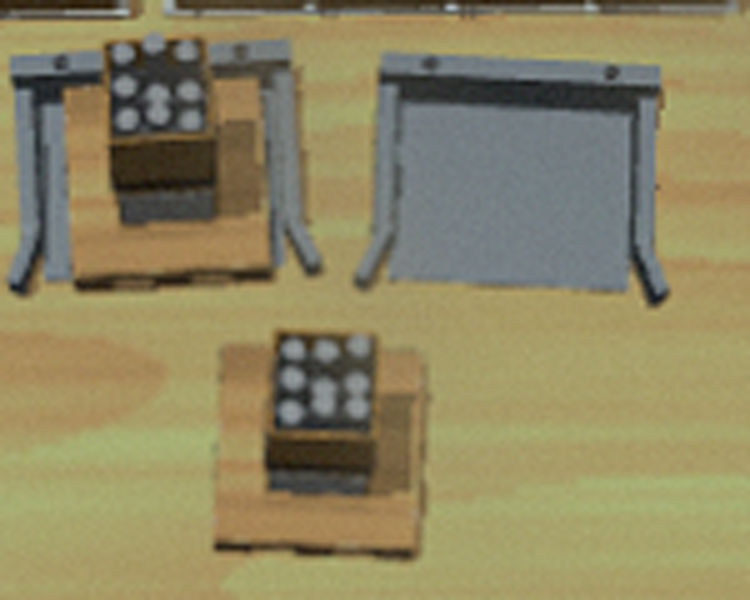

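Run:
```python
from h import *
f=lambda L,z: plane("top",[(270+x/5-.4,140+y/5-.4) for x,y in L],z)
C=f([(217,543),(416,550),(427,350),(222,345)],.036); print(C.round(4)); print("ctr",C.mean(0),"sides",[np.linalg.norm(C[i]-C[i-1]).round(4) for i in range(4)])
ang=lambda a:np.degrees(np.arctan2(a[1],a[0]))
print("yaw",ang(C[2]-C[1]),ang(C[3]-C[0]),ang(C[0]-C[1])-90,ang(C[3]-C[2])-90)
# dock: stop top front edge ends at z .05 ; rear edge; rail inner edges z .03
S=f([(383,78),(658,93)],.05);B=f([(383,53),(660,66)],.05)
print("stop front",S.round(4),np.linalg.norm(S[1]-S[0]),ang(S[0]-S[1])-90,"back",B.round(4),ang(B[0]-B[1])-90)
L=f([(398,100),(390,235)],.03);R=f([(640,100),(636,245)],.03)
print("railL in",L.round(4),ang(L[0]-L[1]),"railR in",R.round(4),ang(R[0]-R[1]),"gap",L[:,1]-R[:,1])
M=f([(356,283),(667,298),(372,287),(650,303)],.03);print("wing ends",M.round(4),np.linalg.norm(M[0]-M[1]),np.linalg.norm(M[2]-M[3]),ang(M[0]-M[1])-90)
N=f([(390,278),(627,291)],0);print("floor plate front",N.round(4),ang(N[0]-N[1])-90)
```

```text
[[ 0.4752 -0.0326  0.036 ]
 [ 0.47   -0.1398  0.036 ]
 [ 0.5807 -0.1483  0.036 ]
 [ 0.5848 -0.0364  0.036 ]]
ctr [ 0.52766903 -0.08926877  0.036     ] sides [np.float64(0.1097), np.float64(0.1073), np.float64(0.111), np.float64(0.112)]
yaw -4.414460194501187 -1.9993340688206345 -2.7918446646800703 -2.141325272535667
stop front [[ 0.7322 -0.127   0.05  ]
 [ 0.7223 -0.2792  0.05  ]] 0.15258426648055015 -3.7191500221125438 back [[ 0.7468 -0.1273  0.05  ]
 [ 0.7381 -0.2811  0.05  ]] -3.247763691637232
railL in [[ 0.726  -0.136   0.03  ]
 [ 0.6477 -0.1298  0.03  ]] -4.550440696364736 railR in [[ 0.725  -0.2718  0.03  ]
 [ 0.6407 -0.2661  0.03  ]] -3.8846366664448913 gap [0.13578916 0.1362965 ]
wing ends [[ 0.6205 -0.1105  0.03  ]
 [ 0.6102 -0.2821  0.03  ]
 [ 0.6181 -0.1192  0.03  ]
 [ 0.6074 -0.2726  0.03  ]] 0.17195741929788821 0.15369357097846056 -3.441267061808489
floor plate front [[ 0.6312 -0.1307  0.    ]
 [ 0.6223 -0.264   0.    ]] -3.831313368091884
```

Run:
```python
from h import *
p=np.load("cam_scene_0.npz")['p']
c=cv2.resize(p[0:120,400:520],None,fx=5,fy=5,interpolation=cv2.INTER_CUBIC)
cv2.imwrite("pics/grip0.png",np.clip(c[:,:,::-1].astype(float)*2,0,255).astype(np.uint8))
```

```text
(no output)
```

View pics/grip0.png

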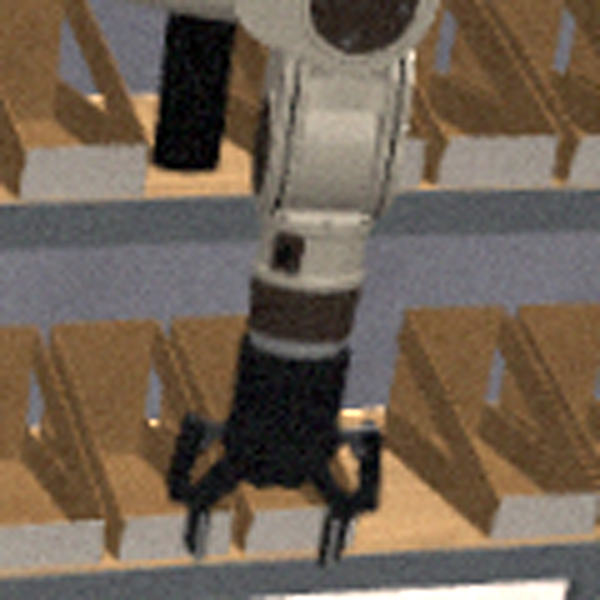

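>>> drive_tool(deltas=[{"linear": [0, 0, 0], "roll": -0.1, "hand": 8.5}])

```text
time: 0.2
position: [0.1248, 0.4832, 0.2299]
tool_rot: [0.001, 0.758, 0.652, -0.001]
wrist_force: [-0.1, 0.3, 0.6]
finger_gap: 0.0848
```

```bash
cat >> h.py <<'E'
from scipy.spatial.transform import Rotation as Rn
def st():
    o=bot.get_obs(); w=o["tool_rot"]; R=Rn.from_quat([w[1],w[2],w[3],w[0]]).as_matrix()
    return o,np.array(o["position"]),R,np.degrees(np.arctan2(R[1,0],R[0,0]))
def rep():
    o,p,R,a=st(); print("t",round(float(o["time"]),2),"p",p.round(4),"xang",round(a,2),"q6",round(float(o["q"][5]),3),"F",np.round(o["wrist_force"],1),"gap",round(float(o["finger_gap"]),4),"q",np.round(o["q"],2))
def to(P,ang=None):
    o,p,R,a=st(); print("delta tool cm",(R.T@(np.array(P)-p)*100).round(2),"" if ang is None else "roll needed (tool z down => -world) %.4f"%(-np.radians(ang-a)))
E
python3 -c "
from h import *
rep()"
```

```text
t 0.2 p [0.1248 0.4832 0.2299] xang 81.39 q6 1.468 F [-0.1  0.3  0.6] gap 0.0848 q [ 1.32  0.24  0.    1.34 -0.    1.47]
```

```bash
python3 -c "
from h import *
to([0.535,0.065,0.23],86.2)"
```

```text
delta tool cm [-35.21  46.82   0.09] roll needed (tool z down => -world) -0.0840
```

>>> drive_tool(deltas=[{"linear": [0, 0, 0], "roll": -0.084, "hand": 8.54}, {"linear": [-2.6, 3.9, 0], "roll": 0, "hand": 8.54}, {"linear": [-2.6, 3.9, 0], "roll": 0, "hand": 8.54}, {"linear": [-2.6, 3.9, 0], "roll": 0, "hand": 8.54}, {"linear": [-2.6, 3.9, 0], "roll": 0, "hand": 8.54}, {"linear": [-2.6, 3.9, 0], "roll": 0, "hand": 8.54}, {"linear": [-2.6, 3.9, 0], "roll": 0, "hand": 8.54}, {"linear": [-2.6, 3.9, 0], "roll": 0, "hand": 8.54}, {"linear": [-2.6, 3.9, 0], "roll": 0, "hand": 8.54}], force=100)

```text
time: 1.1
position: [0.4289, 0.2528, 0.2259]
tool_rot: [0.001, 0.723, 0.691, -0.005]
wrist_force: [0.8, 2.0, 0.1]
finger_gap: 0.0858
```

```bash
python3 -c "
from h import *
rep();to([0.535,0.065,0.23],86.2)"
```

```text
t 1.1 p [0.4289 0.2528 0.2259] xang 87.42 q6 0.58 F [0.8 2.  0.1] gap 0.0858 q [ 0.53  0.25 -0.    1.33 -0.    0.58]
delta tool cm [-18.28  11.44  -0.33] roll needed (tool z down => -world) 0.0213
```

>>> drive_tool(deltas=[{"linear": [-3, 2, 0], "roll": 0.02, "hand": 8.54}, {"linear": [-3, 2, 0], "roll": 0, "hand": 8.54}, {"linear": [-3, 2, 0], "roll": 0, "hand": 8.54}, {"linear": [-3, 2, 0], "roll": 0, "hand": 8.54}, {"linear": [-3, 2, 0], "roll": 0, "hand": 8.54}, {"linear": [-2, 1, 0], "roll": 0, "hand": 8.54}, {"linear": [0, 0, 0], "roll": 0, "hand": 8.54}])

```text
time: 1.8
position: [0.5339, 0.0631, 0.2219]
tool_rot: [-0.0, 0.733, 0.68, -0.007]
wrist_force: [-0.4, 0.2, -0.1]
finger_gap: 0.0854
```

```bash
python3 -c "
from h import *
rep();to([0.535,0.065,0.008],86.2)"
```

```text
t 1.8 p [0.5339 0.0631 0.2219] xang 85.7 q6 0.197 F [-0.4  0.2 -0.1] gap 0.0854 q [ 0.12  0.33  0.1   1.36 -0.01  0.2 ]
delta tool cm [ 0.42  0.33 21.39] roll needed (tool z down => -world) -0.0088
```

>>> drive_tool(deltas=[{"linear": [0.2, 0.1, 4], "roll": -0.008, "hand": 8.54}, {"linear": [0, 0, 4], "roll": 0, "hand": 8.54}, {"linear": [0, 0, 4], "roll": 0, "hand": 8.54}, {"linear": [0, 0, 4], "roll": 0, "hand": 8.54}, {"linear": [0, 0, 2.5], "roll": 0, "hand": 8.54}, {"linear": [0, 0, 1], "roll": 0, "hand": 8.54}, {"linear": [0, 0, 0.5], "roll": 0, "hand": 8.54}, {"linear": [0, 0, 0], "roll": 0, "hand": 8.54}])

```text
time: 2.6
position: [0.5318, 0.0679, 0.016]
tool_rot: [-0.001, 0.729, 0.684, -0.006]
wrist_force: [0.6, -0.2, 0.5]
finger_gap: 0.0854
```

Run:
```python
from h import *
rep();to([0.535,0.065,0.008],86.2)
for n in("scene","top"):
    p,d=read_camera(n); np.savez("cam_%s_1.npz"%n,p=p,d=d)
    c=p[130:270,260:420] if n=="top" else p[150:300,200:400]
    c=cv2.resize(c,None,fx=4,fy=4,interpolation=cv2.INTER_CUBIC); cv2.imwrite("pics/%s1.png"%n,np.clip(c[:,:,::-1]*1.5,0,255).astype(np.uint8))
```

```text
t 2.6 p [0.5318 0.0679 0.016 ] xang 86.33 q6 0.194 F [ 0.6 -0.2  0.5] gap 0.0854 q [ 0.13  0.51 -0.21  0.87 -0.    0.19]
delta tool cm [-0.26  0.35  0.8 ] roll needed (tool z down => -world) 0.0022
```

View pics/scene1.png

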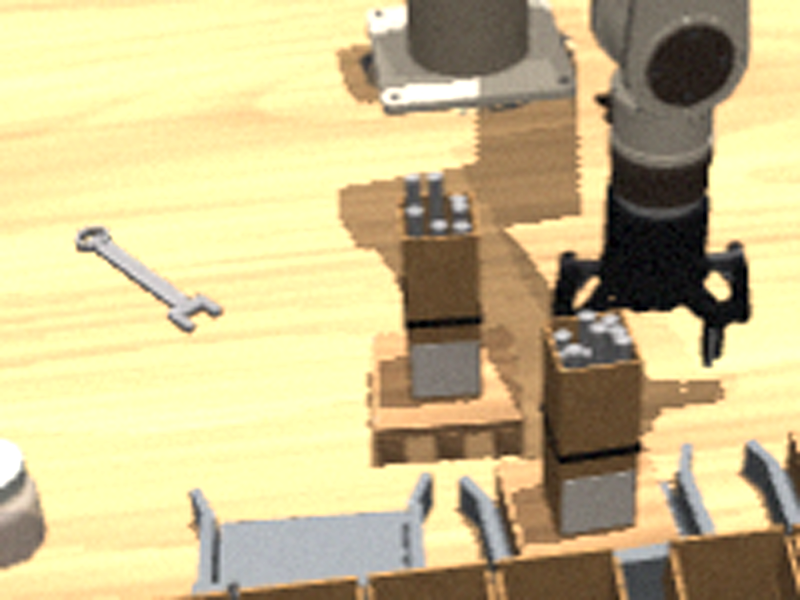

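View pics/top1.png

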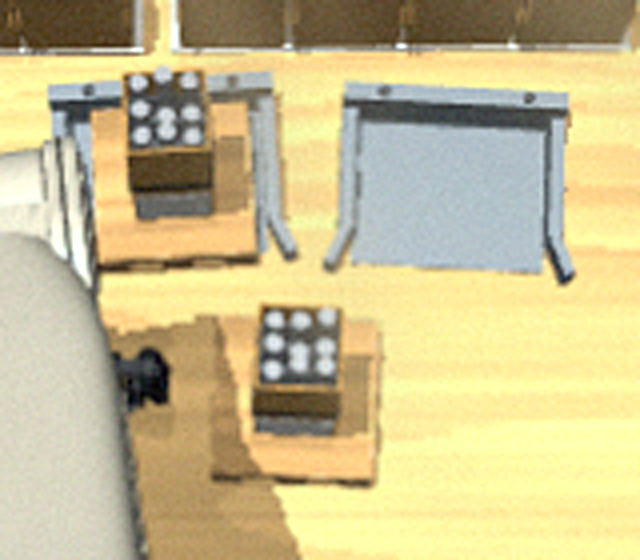

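Run:
```python
from h import *
z=np.load("cam_top_1.npz"); W=cloud("top",z['d']); p=z['p']
for v in range(214,234,2):
    print(v,[(u,W[v,u].round(3).tolist()) for u in range(296,306,2)][-4:])
z=np.load("cam_scene_1.npz"); W=cloud("scene",z['d'])
m=(W[:,:,0]>.48)&(W[:,:,0]<.58)&(W[:,:,1]>-.03)&(W[:,:,1]<.0679)&(W[:,:,2]>.012)
for zz in np.arange(.01,.16,.01):
    k=m&(abs(W[:,:,2]-zz)<.005); 
    if k.any(): print(zz.round(3),k.sum(),"y min",np.percentile(W[k][:,1],[0,5]).round(4),"x",W[k][:,0].mean().round(3))
```

```text
214 [(298, [0.579, 0.009, -0.0]), (300, [0.581, 0.003, -0.01]), (302, [0.578, -0.003, 0.004]), (304, [0.578, -0.008, 0.0])]
216 [(298, [0.574, 0.009, -0.003]), (300, [0.574, 0.003, -0.002]), (302, [0.574, -0.002, -0.004]), (304, [0.574, -0.008, -0.004])]
218 [(298, [0.537, 0.004, 0.134]), (300, [0.568, 0.003, -0.005]), (302, [0.568, -0.002, -0.002]), (304, [0.567, -0.008, 0.0])]
220 [(298, [0.53, 0.003, 0.139]), (300, [0.536, -0.001, 0.115]), (302, [0.54, -0.005, 0.094]), (304, [0.561, -0.008, 0.001])]
222 [(298, [0.526, 0.004, 0.136]), (300, [0.529, -0.001, 0.122]), (302, [0.536, -0.005, 0.088]), (304, [0.556, -0.008, -0.0])]
224 [(298, [0.521, 0.004, 0.134]), (300, [0.525, -0.001, 0.117]), (302, [0.532, -0.005, 0.084]), (304, [0.551, -0.008, -0.005])]
226 [(298, [0.518, 0.004, 0.125]), (300, [0.519, -0.001, 0.119]), (302, [0.526, -0.005, 0.085]), (304, [0.544, -0.008, 0.002])]
228 [(298, [0.518, 0.005, 0.098]), (300, [0.517, -0.0, 0.104]), (302, [0.52, -0.005, 0.09]), (304, [0.538, -0.008, 0.002])]
230 [(298, [0.533, 0.009, 0.002]), (300, [0.516, 0.001, 0.082]), (302, [0.534, -0.002, -0.004]), (304, [0.534, -0.008, -0.006])]
232 [(298, [0.527, 0.009, 0.001]), (300, [0.528, 0.003, -0.002]), (302, [0.528, -0.002, -0.001]), (304, [0.528, -0.008, -0.001])]
0.08 9 y min [-0.0072 -0.0069] x 0.522
0.09 35 y min [-0.0073 -0.0064] x 0.529
0.1 49 y min [-0.0045 -0.0039] x 0.539
0.11 48 y min [-0.0047 -0.0034] x 0.542
0.12 68 y min [-0.0027 -0.0017] x 0.542
0.13 74 y min [-0.0019 -0.001 ] x 0.537
0.14 21 y min [0.0005 0.0019] x 0.538
0.15 37 y min [0.0291 0.0304] x 0.557
```

>>> drive_tool(deltas=[{"linear": [0, 0.5, 0.5], "roll": 0, "hand": 8.54}, {"linear": [0, 0.1, 0.4], "roll": 0, "hand": 8.54}, {"linear": [-1, 0, 0], "roll": 0, "hand": 8.54}, {"linear": [-1, 0, 0], "roll": 0, "hand": 8.54}, {"linear": [-1, 0, 0], "roll": 0, "hand": 8.54}, {"linear": [-0.5, 0, 0], "roll": 0, "hand": 8.54}, {"linear": [0, 0, 0], "roll": 0, "hand": 8.54}])

```text
time: 3.4
position: [0.541, 0.0289, 0.0123]
tool_rot: [0.002, 0.73, 0.683, -0.001]
wrist_force: [-0.3, -0.7, 0.3]
finger_gap: 0.0858
```

Run:
```python
from h import *
rep();to([0.535,0.025,0.006],86.2)
```

```text
t 3.4 p [0.541  0.0289 0.0123] xang 86.22 q6 0.122 F [-0.3 -0.7  0.3] gap 0.0858 q [ 0.06  0.51 -0.21  0.85 -0.01  0.12]
delta tool cm [-0.42 -0.58  0.63] roll needed (tool z down => -world) 0.0003
```

>>> drive_tool(deltas=[{"linear": [0, -0.5, 0.6], "roll": 0, "hand": 8.54}, {"linear": [-0.3, 0, 0], "roll": 0, "hand": 8.54}, {"linear": [0, 0, 0], "roll": 0, "hand": 8.54}])

```text
time: 3.7
position: [0.5351, 0.0257, 0.0057]
tool_rot: [0.002, 0.73, 0.683, -0.001]
wrist_force: [0.4, -0.0, -0.2]
finger_gap: 0.0855
```

>>> drive_tool(deltas=[{"linear": [-0.4, 0, 0], "roll": 0, "hand": 8.54}, {"linear": [-0.4, 0, 0], "roll": 0, "hand": 8.54}, {"linear": [-0.4, 0, 0], "roll": 0, "hand": 8.54}])

```text
time: 4.0
position: [0.5345, 0.0214, 0.0064]
tool_rot: [-0.004, 0.728, 0.685, 0.005]
wrist_force: [-2.2, 11.8, 3.1]
finger_gap: 0.0856
```

Run:
```python
from h import *
rep();to([0.535,0.025,0.006],86.2)
```

```text
t 4.0 p [0.5345 0.0214 0.0064] xang 86.53 q6 0.094 F [-2.2 11.8  3.1] gap 0.0856 q [ 0.03  0.51 -0.24  0.82  0.01  0.09]
delta tool cm [0.36 0.03 0.05] roll needed (tool z down => -world) 0.0058
```

>>> drive_tool(deltas=[{"linear": [-0.6, 0, 0], "roll": 0, "hand": 8.54}, {"linear": [-0.6, 0, 0], "roll": 0, "hand": 8.54}, {"linear": [-0.6, 0, 0], "roll": 0, "hand": 8.54}, {"linear": [-0.6, 0, 0], "roll": 0, "hand": 8.54}, {"linear": [-0.6, 0, 0], "roll": 0, "hand": 8.54}, {"linear": [-0.6, 0, 0], "roll": 0, "hand": 8.54}])

```text
time: 4.6
position: [0.5351, 0.0112, 0.0095]
tool_rot: [-0.021, 0.721, 0.693, 0.025]
wrist_force: [-1.9, 12.4, 4.4]
finger_gap: 0.0853
```

```bash
cat >> h.py <<'E'
def shot(k,top=(260,140,160,120),sc=(200,150,160,120)):
    for n,(u,v,w,h) in(("scene",sc),("top",top)):
        p,d=read_camera(n); np.savez("cam_%s_%s.npz"%(n,k),p=p,d=d)
        c=cv2.resize(p[v:v+h,u:u+w],None,fx=5,fy=5,interpolation=cv2.INTER_CUBIC); cv2.imwrite("pics/%s%s.png"%(n,k),np.clip(c[:,:,::-1]*1.4,0,255).astype(np.uint8))
E
python3 - <<'E'
from h import *
rep();to([0.5345,0.0214,0.006],86.2); shot("2")
E
```

```text
t 4.6 p [0.5351 0.0112 0.0095] xang 87.75 q6 0.023 F [-1.9 12.4  4.4] gap 0.0853 q [-0.02  0.5  -0.24  0.82  0.07  0.02]
delta tool cm [ 0.99 -0.1   0.42] roll needed (tool z down => -world) 0.0270
```

View pics/scene2.png

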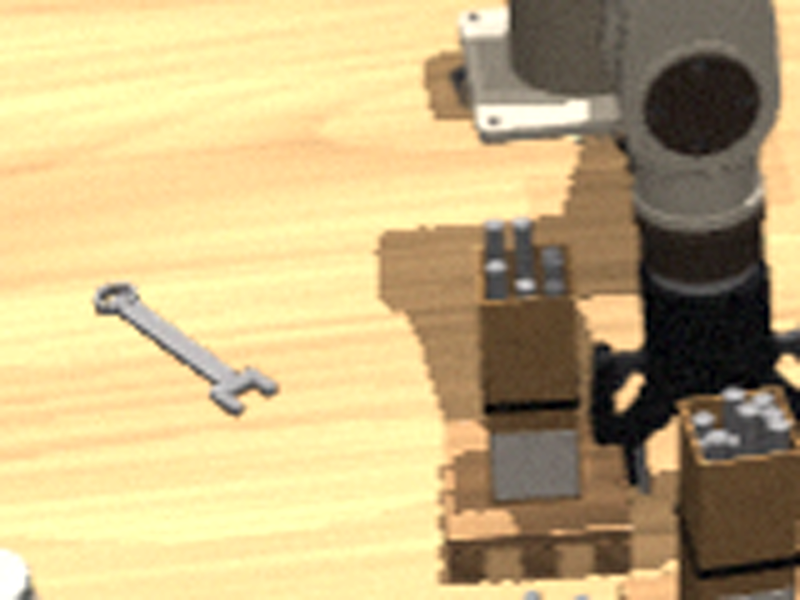

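View pics/top2.png

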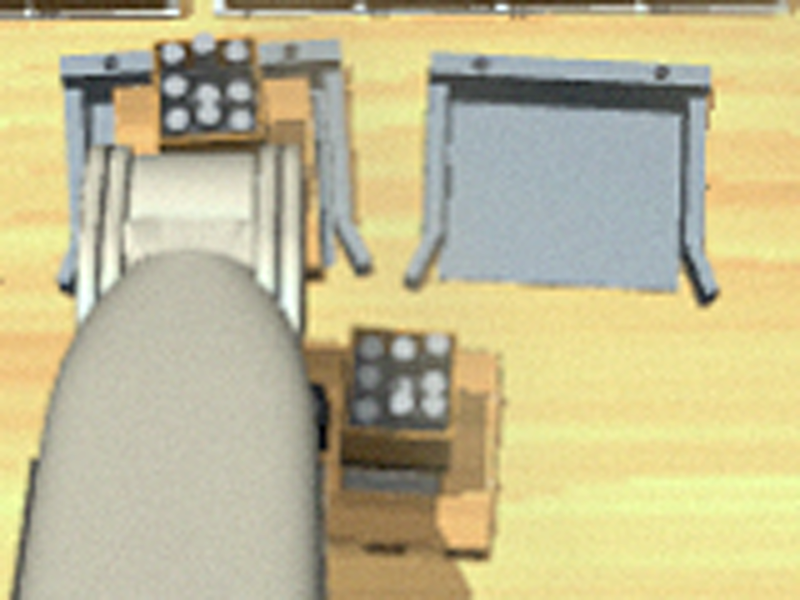

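>>> drive_tool(deltas=[{"linear": [-1.4, 0, 0.2], "roll": 0.02, "hand": 8.54}, {"linear": [-1.4, 0, 0], "roll": 0, "hand": 8.54}, {"linear": [-1.4, 0, 0], "roll": 0, "hand": 8.54}])

```text
time: 5.0
position: [0.5391, -0.0123, 0.0114]
tool_rot: [-0.03, 0.721, 0.691, 0.042]
wrist_force: [-0.8, 14.9, 6.3]
finger_gap: 0.0855
```

```bash
cat >> h.py <<'E'
def tilt():
    o,p,R,a=st(); z=R[:,2]; print("tilt: tool z lean world x,y deg",np.degrees(np.arcsin(z[:2])).round(2))
E
python3 - <<'E'
from h import *
rep();to([0.535,0.0214,0.006],86.2); tilt()
E
```

```text
t 5.0 p [ 0.5391 -0.0123  0.0114] xang 87.55 q6 -0.037 F [-0.8 14.9  6.3] gap 0.0855 q [-0.08  0.51 -0.23  0.82  0.1  -0.04]
delta tool cm [ 3.27 -0.57  0.87] roll needed (tool z down => -world) 0.0236
tilt: tool z lean world x,y deg [1.14 5.82]
```

>>> drive_tool(deltas=[{"linear": [1.2, -0.3, 0], "roll": 0.023, "hand": 8.54}, {"linear": [1.2, 0, 0], "roll": 0, "hand": 8.54}, {"linear": [0, 0, 0.5], "roll": 0, "hand": 8.54}, {"linear": [0, 0, 0.5], "roll": 0, "hand": 8.54}])

```text
time: 5.4
position: [0.5398, 0.0134, 0.0052]
tool_rot: [-0.028, 0.729, 0.683, 0.043]
wrist_force: [0.5, 0.0, -0.5]
finger_gap: 0.0855
```

Run:
```python
from h import *
rep();to([0.535,0.0214,0.006],86.2); tilt()
```

```text
t 5.4 p [0.5398 0.0134 0.0052] xang 86.31 q6 0.034 F [ 0.5  0.  -0.5] gap 0.0855 q [-0.03  0.51 -0.25  0.79  0.1   0.03]
delta tool cm [ 0.77 -0.53 -0.01] roll needed (tool z down => -world) 0.0019
tilt: tool z lean world x,y deg [1.4  5.79]
```

>>> drive_tool(deltas=[{"linear": [0.3, -0.4, 0.4], "roll": 0, "hand": 8.54}, {"linear": [0, 0, 0.4], "roll": 0, "hand": 8.54}, {"linear": [0, 0, 0.4], "roll": 0, "hand": 8.54}])

```text
time: 5.7
position: [0.5353, 0.0174, -0.0086]
tool_rot: [-0.029, 0.729, 0.683, 0.042]
wrist_force: [-3.4, -0.8, 31.4]
finger_gap: 0.0853
```

Run:
```python
from h import *
rep(); tilt()
```

```text
t 5.7 p [ 0.5353  0.0174 -0.0086] xang 86.3 q6 0.042 F [-3.4 -0.8 31.4] gap 0.0853 q [-0.02  0.52 -0.27  0.76  0.1   0.04]
tilt: tool z lean world x,y deg [1.3  5.73]
```

>>> drive_tool(deltas=[{"linear": [0, 0, 0.2], "roll": 0, "hand": 8.54}, {"linear": [0, 0, 0.2], "roll": 0, "hand": 8.54}, {"linear": [0, 0, 0.2], "roll": 0, "hand": 8.54}])

```text
time: 6.0
position: [0.5355, 0.0174, -0.0085]
tool_rot: [-0.028, 0.73, 0.682, 0.043]
wrist_force: [-5.7, 0.5, 17.2]
finger_gap: 0.0854
```

Run:
```python
from h import *
rep(); tilt()
```

```text
t 6.0 p [ 0.5355  0.0174 -0.0085] xang 86.14 q6 0.046 F [-5.7  0.5 17.2] gap 0.0854 q [-0.02  0.52 -0.27  0.75  0.1   0.05]
tilt: tool z lean world x,y deg [1.41 5.65]
```

>>> drive_tool(deltas=[{"linear": [0.8, 0, 0.3], "roll": 0, "hand": 8.54}, {"linear": [0.8, 0, 0.3], "roll": 0, "hand": 8.54}, {"linear": [0.8, 0, 0.3], "roll": 0, "hand": 8.54}, {"linear": [0.8, 0, 0.3], "roll": 0, "hand": 8.54}])

```text
time: 6.4
position: [0.5455, 0.0386, -0.0096]
tool_rot: [-0.013, 0.734, 0.678, 0.04]
wrist_force: [-2.8, -7.9, 13.7]
finger_gap: 0.0853
```

Run:
```python
from h import *
rep(); tilt()
```

```text
t 6.4 p [ 0.5455  0.0386 -0.0096] xang 85.59 q6 0.111 F [-2.8 -7.9 13.7] gap 0.0853 q [ 0.03  0.53 -0.27  0.73  0.07  0.11]
tilt: tool z lean world x,y deg [2.4 4.2]
```

>>> drive_tool(deltas=[{"linear": [0.6, -0.2, 0.4], "roll": 0, "hand": 8.54}, {"linear": [0.6, -0.2, 0.4], "roll": 0, "hand": 8.54}, {"linear": [0.6, -0.2, 0.4], "roll": 0, "hand": 8.54}, {"linear": [0.6, -0.2, 0.4], "roll": 0, "hand": 8.54}, {"linear": [0.6, -0.2, 0.4], "roll": 0, "hand": 8.54}, {"linear": [0.6, -0.2, 0.4], "roll": 0, "hand": 8.54}])

```text
time: 7.0
position: [0.5481, 0.0395, -0.0131]
tool_rot: [0.026, 0.744, 0.668, 0.023]
wrist_force: [-11.4, -16.2, 33.4]
finger_gap: 0.0853
```

Run:
```python
from h import *
rep(); tilt()
```

```text
t 7.0 p [ 0.5481  0.0395 -0.0131] xang 83.85 q6 0.187 F [-11.4 -16.2  33.4] gap 0.0853 q [ 0.08  0.52 -0.29  0.69 -0.01  0.19]
tilt: tool z lean world x,y deg [ 3.96 -0.52]
```

>>> drive_tool(deltas=[{"linear": [0.6, 0, 0.2], "roll": 0, "hand": 8.54}, {"linear": [0.6, 0, 0.2], "roll": 0, "hand": 8.54}, {"linear": [0.6, 0, 0.2], "roll": 0, "hand": 8.54}, {"linear": [0, 0, -0.9], "roll": 0, "hand": 8.54}, {"linear": [0, 0, -0.9], "roll": 0, "hand": 8.54}])

```text
time: 7.5
position: [0.5519, 0.0488, 0.0058]
tool_rot: [0.034, 0.747, 0.664, 0.021]
wrist_force: [0.6, 0.1, 0.6]
finger_gap: 0.0853
```

Run:
```python
from h import *
rep(); tilt(); to([0.535,0.03,0.007],86.2); shot("3")
```

```text
t 7.5 p [0.5519 0.0488 0.0058] xang 83.27 q6 0.221 F [0.6 0.1 0.6] gap 0.0853 q [ 0.11  0.5  -0.27  0.73 -0.03  0.22]
tilt: tool z lean world x,y deg [ 4.43 -1.33]
delta tool cm [-2.06 -1.44 -0.21] roll needed (tool z down => -world) -0.0511
```

View pics/top3.png

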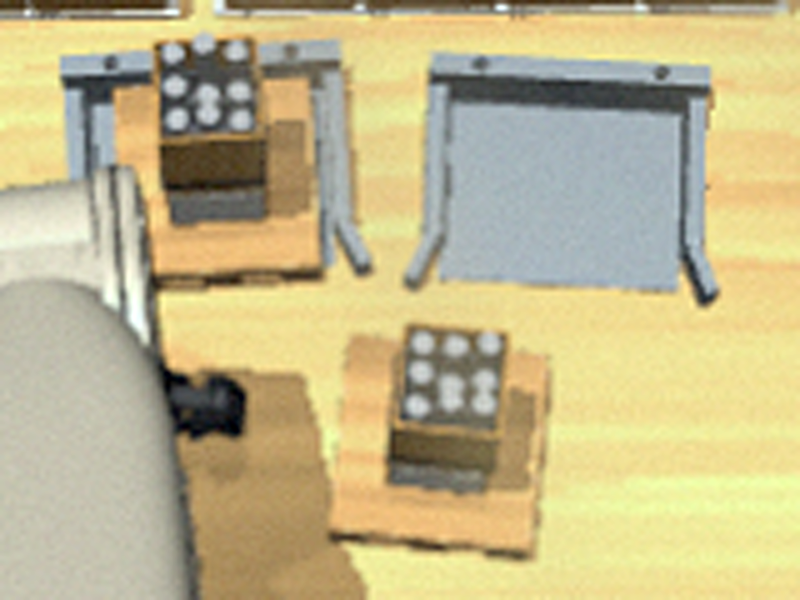

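```bash
cat >> h.py <<'E'
def crate(L,u0=260,v0=140,s=5):
    C=plane("top",[(u0+(x+.5)/s-.5,v0+(y+.5)/s-.5) for x,y in L],.036)
    a=lambda d:np.degrees(np.arctan2(d[1],d[0]))
    ys=[a(C[2]-C[1]),a(C[3]-C[0]),a(C[0]-C[1])-90,a(C[3]-C[2])-90]
    c=C.mean(0); print("ctr",c.round(4),"yaw",np.mean(ys).round(2),np.round(ys,1),"sides",[np.linalg.norm(C[i]-C[i-1]).round(4) for i in range(4)])
    D=np.array([.672,-.1995]); an=np.radians(-3.8); R=np.array([[np.cos(an),-np.sin(an)],[np.sin(an),np.cos(an)]])
    print("in dock frame",((c[:2]-D)@R).round(4),"yaw rel",(np.mean(ys)+3.8).round(2))
E
python3 - <<'E'
from h import *
crate([(331,538),(534,555),(550,353),(345,336)])
E
```

```text
ctr [ 0.528 -0.127  0.036] yaw -5.48 [-6.  -4.7 -5.6 -5.6] sides [np.float64(0.1123), np.float64(0.1098), np.float64(0.1124), np.float64(0.1124)]
in dock frame [-0.1484  0.0628] yaw rel -1.68
```

Run:
```python
from h import *
to([0.534,0.0,0.005],86.2)
```

```text
delta tool cm [-5.09 -1.31  0.12] roll needed (tool z down => -world) -0.0508
```

>>> drive_tool(deltas=[{"linear": [0, -1.3, 0], "roll": -0.05, "hand": 8.54}, {"linear": [-1.2, -0.5, 0], "roll": 0, "hand": 8.54}, {"linear": [-1.2, 0, 0], "roll": 0, "hand": 8.54}, {"linear": [-1.2, 0, 0], "roll": 0, "hand": 8.54}, {"linear": [0, 0, 0], "roll": 0, "hand": 8.54}])

```text
time: 8.1
position: [0.532, 0.0119, 0.0047]
tool_rot: [0.035, 0.73, 0.682, 0.021]
wrist_force: [-0.8, -0.5, -0.4]
finger_gap: 0.0853
```

Run:
```python
from h import *
rep(); tilt(); to([0.534,0.0,0.005],86.2)
```

```text
t 8.1 p [0.532  0.0119 0.0047] xang 86.12 q6 0.103 F [-0.8 -0.5 -0.4] gap 0.0853 q [ 0.04  0.46 -0.33  0.7  -0.03  0.1 ]
tilt: tool z lean world x,y deg [ 4.53 -1.31]
delta tool cm [-1.17  0.28  0.01] roll needed (tool z down => -world) -0.0014
```

>>> drive_tool(deltas=[{"linear": [-1.2, 0.2, 0], "roll": 0, "hand": 8.54}, {"linear": [-1.2, 0, 0], "roll": 0, "hand": 8.54}, {"linear": [-1.5, 0, 0], "roll": 0, "hand": 8.54}, {"linear": [-1.5, 0, 0], "roll": 0, "hand": 8.54}, {"linear": [-1.5, 0, 0], "roll": 0, "hand": 8.54}])

```text
time: 8.6
position: [0.5314, -0.05, 0.0067]
tool_rot: [0.027, 0.727, 0.685, 0.031]
wrist_force: [-0.1, 13.8, 5.4]
finger_gap: 0.0854
```

Run:
```python
from h import *
rep(); tilt(); to([0.532,-0.08,0.005],86.2)
```

```text
t 8.6 p [ 0.5314 -0.05    0.0067] xang 86.63 q6 -0.041 F [-0.1 13.8  5.4] gap 0.0854 q [-0.1   0.46 -0.33  0.7   0.01 -0.04]
tilt: tool z lean world x,y deg [4.72 0.25]
delta tool cm [-2.99  0.23  0.16] roll needed (tool z down => -world) 0.0074
```

>>> drive_tool(deltas=[{"linear": [-1.5, 0.2, 0.1], "roll": 0.007, "hand": 8.54}, {"linear": [-1.0, 0, 0.1], "roll": 0, "hand": 8.54}])

```text
time: 8.8
position: [0.5341, -0.0665, 0.0079]
tool_rot: [0.02, 0.727, 0.685, 0.042]
wrist_force: [-3.2, 20.8, 14.9]
finger_gap: 0.0853
```

Run:
```python
from h import *
rep(); tilt(); shot("4")
```

```text
t 8.8 p [ 0.5341 -0.0665  0.0079] xang 86.68 q6 -0.086 F [-3.2 20.8 14.9] gap 0.0853 q [-0.15  0.47 -0.32  0.7   0.04 -0.09]
tilt: tool z lean world x,y deg [5.05 1.61]
```

View pics/top4.png

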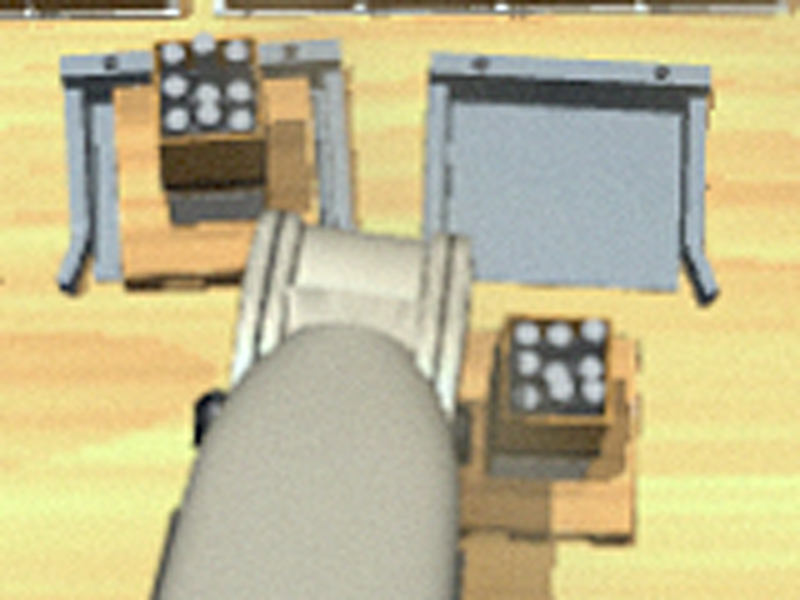

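View pics/scene4.png

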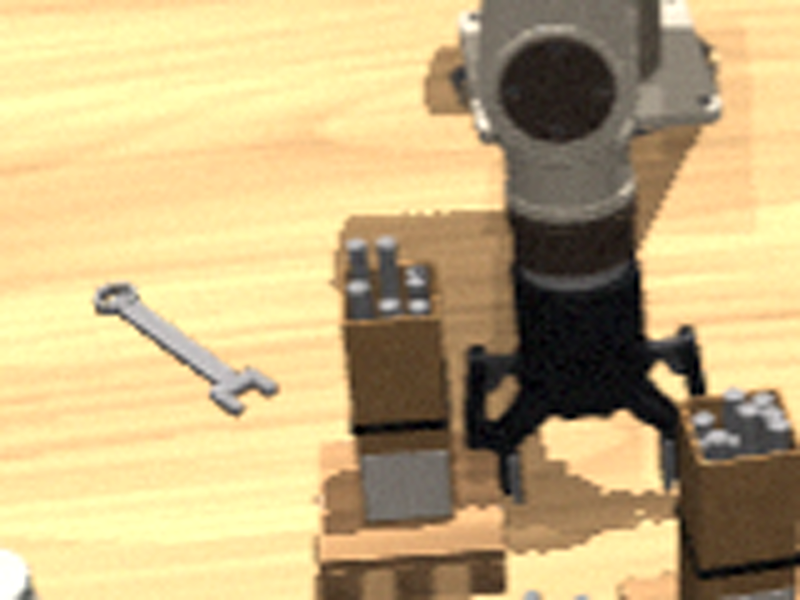

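>>> drive_tool(deltas=[{"linear": [2, 0, -0.1], "roll": 0, "hand": 8.54}, {"linear": [4, 0, 0], "roll": 0, "hand": 8.54}, {"linear": [4, 0, 0], "roll": 0, "hand": 8.54}])

```text
time: 9.2
position: [0.5423, 0.0286, 0.0134]
tool_rot: [0.023, 0.731, 0.681, 0.042]
wrist_force: [-0.1, 0.3, -0.2]
finger_gap: 0.0855
```

Run:
```python
from h import *
rep(); tilt(); shot("5")
```

```text
t 9.2 p [0.5423 0.0286 0.0134] xang 86.05 q6 0.113 F [-0.1  0.3 -0.2] gap 0.0855 q [ 0.04  0.46 -0.31  0.71  0.02  0.11]
tilt: tool z lean world x,y deg [5.29 1.39]
```

View pics/top5.png

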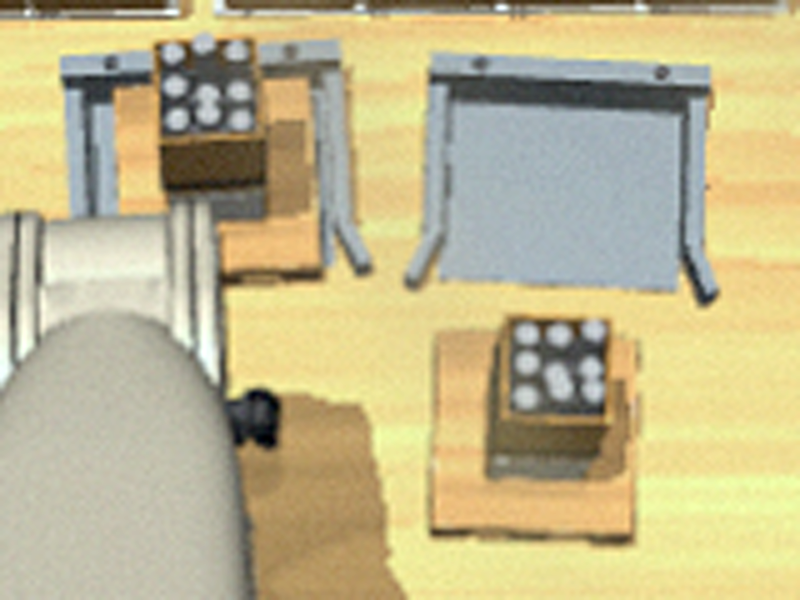

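Run:
```python
from h import *
crate([(431,530),(633,539),(637,335),(437,330)])
```

```text
ctr [ 0.5341 -0.1786  0.036 ] yaw -2.84 [-3.  -2.9 -3.3 -2.1] sides [np.float64(0.1111), np.float64(0.1093), np.float64(0.1135), np.float64(0.1097)]
in dock frame [-0.139   0.0117] yaw rel 0.96
```

Run:
```python
from h import *
to([0.544,-0.055,0.008],86.2)
```

```text
delta tool cm [-8.7   0.62  0.34] roll needed (tool z down => -world) 0.0051
```

>>> drive_tool(deltas=[{"linear": [-2.8, 0.3, 0.2], "roll": 0, "hand": 8.54}, {"linear": [-2.6, 0.2, 0.1], "roll": 0, "hand": 8.54}, {"linear": [-2.2, 0.1, 0.1], "roll": 0, "hand": 8.54}, {"linear": [0, 0, 0], "roll": 0, "hand": 8.54}])

```text
time: 9.7
position: [0.5458, -0.0475, 0.0078]
tool_rot: [0.023, 0.726, 0.686, 0.043]
wrist_force: [-0.3, 1.2, -0.6]
finger_gap: 0.0857
```

Run:
```python
from h import *
rep();tilt();to([0.546,-0.077,0.008],86.2)
```

```text
t 9.7 p [ 0.5458 -0.0475  0.0078] xang 86.8 q6 -0.047 F [-0.3  1.2 -0.6] gap 0.0857 q [-0.11  0.48 -0.3   0.7   0.04 -0.05]
tilt: tool z lean world x,y deg [5.43 1.46]
delta tool cm [-2.95  0.19 -0.09] roll needed (tool z down => -world) 0.0104
```

>>> drive_tool(deltas=[{"linear": [-1.6, 0, 0], "roll": 0.01, "hand": 8.54}, {"linear": [-1.0, 0, 0], "roll": 0, "hand": 8.54}, {"linear": [-0.8, 0, 0], "roll": 0, "hand": 8.54}])

```text
time: 10.0
position: [0.545, -0.0754, 0.0081]
tool_rot: [0.017, 0.728, 0.683, 0.051]
wrist_force: [0.8, 15.8, 5.6]
finger_gap: 0.0853
```

Run:
```python
from h import *
rep();tilt();to([0.546,-0.078,0.008],86.2)
```

```text
t 10.0 p [ 0.545  -0.0754  0.0081] xang 86.52 q6 -0.105 F [ 0.8 15.8  5.6] gap 0.0853 q [-0.17  0.48 -0.29  0.71  0.06 -0.11]
tilt: tool z lean world x,y deg [5.64 2.59]
delta tool cm [-0.25  0.11  0.01] roll needed (tool z down => -world) 0.0055
```

>>> drive_tool(deltas=[{"linear": [3, 0, -0.2], "roll": 0, "hand": 8.54}, {"linear": [4, 0, -1], "roll": 0, "hand": 8.54}, {"linear": [1, -4, -1], "roll": 0.1, "hand": 8.54}, {"linear": [0, -4, 0], "roll": 0.14, "hand": 8.54}, {"linear": [0, -4, 0], "roll": 0.14, "hand": 8.54}, {"linear": [0, -4, 0], "roll": 0.14, "hand": 8.54}, {"linear": [0, 0, 0], "roll": 0.14, "hand": 8.54}, {"linear": [0, 0, 0], "roll": 0.14, "hand": 8.54}, {"linear": [0, 0, 0], "roll": 0.14, "hand": 8.54}, {"linear": [0, 0, 0], "roll": 0.14, "hand": 8.54}, {"linear": [0, 0, 0], "roll": 0.14, "hand": 8.54}, {"linear": [0, 0, 0], "roll": 0.14, "hand": 8.54}])

```text
time: 11.2
position: [0.3898, 0.0455, 0.0217]
tool_rot: [-0.022, 0.997, 0.046, 0.053]
wrist_force: [-0.2, 0.4, 0.6]
finger_gap: 0.0856
```

Run:
```python
from h import *
rep();tilt();to([0.38,-0.181,0.025],-3.8); shot("6")
```

```text
t 11.2 p [0.3898 0.0455 0.0217] xang 5.21 q6 1.566 F [-0.2  0.4  0.6] gap 0.0856 q [ 0.09  0.2  -0.69  0.57  0.04  1.57]
tilt: tool z lean world x,y deg [5.91 2.79]
delta tool cm [-2.98 22.43 -1.53] roll needed (tool z down => -world) 0.1573
```

View pics/top6.png

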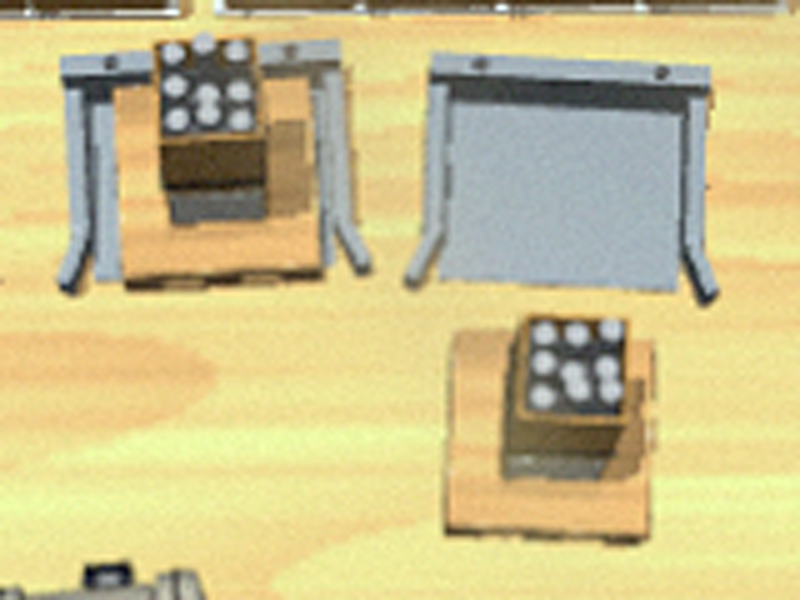

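Run:
```python
from h import *
crate([(444,530),(649,540),(653,338),(453,329)])
```

```text
ctr [ 0.5335 -0.1869  0.036 ] yaw -3.44 [-3.1 -3.8 -3.6 -3.3] sides [np.float64(0.1118), np.float64(0.111), np.float64(0.1124), np.float64(0.1098)]
in dock frame [-0.139   0.0034] yaw rel 0.36
```

>>> drive_tool(deltas=[{"linear": [-0.5, 4, 0], "roll": 0.1, "hand": 8.54}, {"linear": [-0.4, 4, -0.2], "roll": 0.05, "hand": 8.54}, {"linear": [0, 4, -0.2], "roll": 0, "hand": 8.54}, {"linear": [0, 4, -0.2], "roll": 0, "hand": 8.54}, {"linear": [0, 4, -0.2], "roll": 0, "hand": 8.54}, {"linear": [0, 2, -0.1], "roll": 0, "hand": 8.54}, {"linear": [0, 0, 0], "roll": 0, "hand": 8.54}])

```text
time: 12.0
position: [0.3831, -0.1823, 0.0205]
tool_rot: [-0.025, 0.998, -0.011, 0.055]
wrist_force: [0.0, 0.1, 0.1]
finger_gap: 0.0854
```

Run:
```python
from h import *
rep();tilt();to([0.38,-0.181,0.008],-3.8)
```

```text
t 12.0 p [ 0.3831 -0.1823  0.0205] xang -1.42 q6 1.083 F [0.  0.1 0.1] gap 0.0854 q [-0.51  0.27 -0.59  0.63  0.1   1.08]
tilt: tool z lean world x,y deg [6.38 2.76]
delta tool cm [-0.45 -0.06  1.21] roll needed (tool z down => -world) 0.0415
```

Run:
```python
from h import *
to([0.39,-0.177,-0.001],-3.8)
```

```text
delta tool cm [ 0.43 -0.43  2.23] roll needed (tool z down => -world) 0.0415
```

>>> drive_tool(deltas=[{"linear": [0, -0.3, 1], "roll": 0.042, "hand": 8.54}, {"linear": [0, -0.2, 0.8], "roll": 0, "hand": 8.54}, {"linear": [0, 0, 0.2], "roll": 0, "hand": 8.54}])

```text
time: 12.3
position: [0.3855, -0.1757, 0.0005]
tool_rot: [-0.026, 0.998, -0.03, 0.055]
wrist_force: [0.1, 0.1, 0.3]
finger_gap: 0.0856
```

Run:
```python
from h import *
rep();tilt();to([0.405,-0.178,-0.001],-3.8)
```

```text
t 12.3 p [ 0.3855 -0.1757  0.0005] xang -3.6 q6 1.137 F [0.1 0.1 0.3] gap 0.0856 q [-0.5   0.31 -0.62  0.57  0.1   1.14]
tilt: tool z lean world x,y deg [6.43 2.8 ]
delta tool cm [1.93 0.13 0.35] roll needed (tool z down => -world) 0.0036
```

>>> drive_tool(deltas=[{"linear": [1.5, 0.1, 0.2], "roll": 0, "hand": 8.54}, {"linear": [1, 0, 0.1], "roll": 0, "hand": 8.54}, {"linear": [0.5, 0, 0.1], "roll": 0, "hand": 8.54}, {"linear": [0, 0, 0], "roll": 0, "hand": 8.54}])

```text
time: 12.7
position: [0.4157, -0.1749, -0.0012]
tool_rot: [-0.027, 0.998, -0.025, 0.054]
wrist_force: [-0.2, -0.0, 1.2]
finger_gap: 0.0854
```

Run:
```python
from h import *
rep();tilt();to([0.43,-0.18,-0.001],-3.8)
```

```text
t 12.7 p [ 0.4157 -0.1749 -0.0012] xang -3.06 q6 1.163 F [-0.2 -0.   1.2] gap 0.0854 q [-0.46  0.35 -0.55  0.59  0.09  1.16]
tilt: tool z lean world x,y deg [6.23 2.95]
delta tool cm [1.45 0.44 0.11] roll needed (tool z down => -world) 0.0129
```

>>> drive_tool(deltas=[{"linear": [0, 0.4, 0], "roll": 0.013, "hand": 8.54}, {"linear": [1, 0, 0.1], "roll": 0, "hand": 8.54}, {"linear": [1.2, 0, 0.1], "roll": 0, "hand": 8.54}, {"linear": [1.2, 0, 0.1], "roll": 0, "hand": 8.54}])

```text
time: 13.1
position: [0.4365, -0.1782, -0.0033]
tool_rot: [-0.029, 0.998, -0.034, 0.04]
wrist_force: [-21.8, 0.7, 16.9]
finger_gap: 0.0856
```

Run:
```python
from h import *
rep();tilt();to([0.46,-0.1825,-0.001],-3.8)
```

```text
t 13.1 p [ 0.4365 -0.1782 -0.0033] xang -4.04 q6 1.199 F [-21.8   0.7  16.9] gap 0.0856 q [-0.44  0.4  -0.47  0.65  0.09  1.2 ]
tilt: tool z lean world x,y deg [4.73 3.18]
delta tool cm [ 2.38  0.26 -0.06] roll needed (tool z down => -world) -0.0042
```

>>> drive_tool(deltas=[{"linear": [1.3, 0.1, -0.3], "roll": 0, "hand": 8.54}, {"linear": [1.3, 0, 0], "roll": 0, "hand": 8.54}, {"linear": [1.3, 0, 0], "roll": 0, "hand": 8.54}])

```text
time: 13.4
position: [0.4541, -0.1777, -0.0028]
tool_rot: [-0.032, 0.999, -0.037, 0.018]
wrist_force: [-20.2, 1.1, 14.9]
finger_gap: 0.0855
```

Run:
```python
from h import *
rep();tilt();to([0.48,-0.184,-0.001],-3.8);shot("7")
```

```text
t 13.4 p [ 0.4541 -0.1777 -0.0028] xang -4.36 q6 1.227 F [-20.2   1.1  14.9] gap 0.0855 q [-0.42  0.45 -0.38  0.73  0.07  1.23]
tilt: tool z lean world x,y deg [2.25 3.62]
delta tool cm [ 2.63  0.43 -0.12] roll needed (tool z down => -world) -0.0098
```

View pics/top7.png

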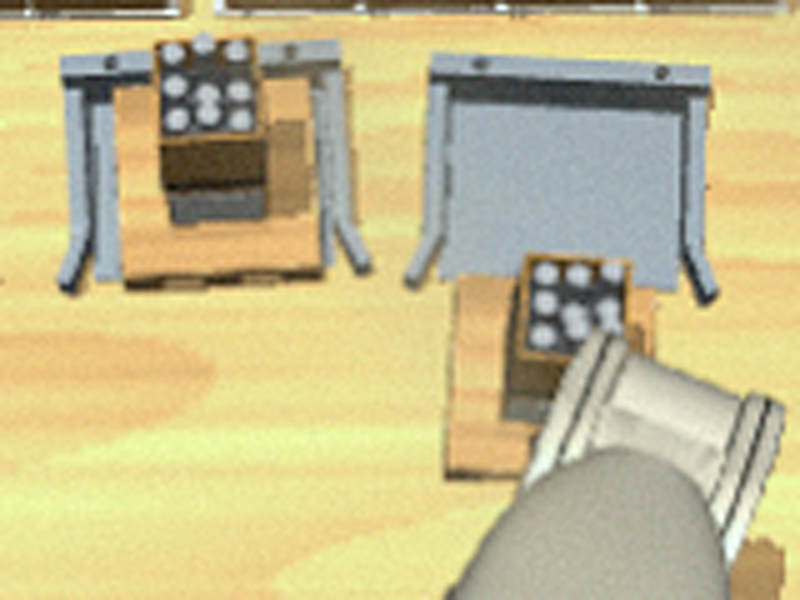

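View pics/scene7.png

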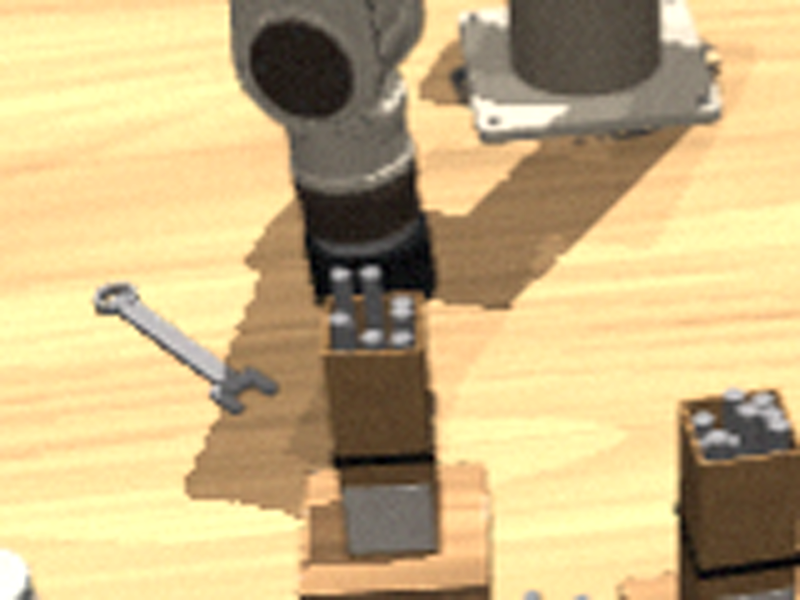

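>>> drive_tool(deltas=[{"linear": [1.9, 0.2, -0.1], "roll": -0.005, "hand": 8.54}, {"linear": [1.9, 0.1, 0], "roll": 0, "hand": 8.54}, {"linear": [1.5, 0, 0], "roll": 0, "hand": 8.54}])

```text
time: 13.8
position: [0.4846, -0.1798, -0.0045]
tool_rot: [-0.036, 0.999, -0.038, -0.004]
wrist_force: [-22.5, 1.0, 17.4]
finger_gap: 0.0855
```

Run:
```python
from h import *
rep();tilt();to([0.45,-0.182,-0.004],-3.8);shot("8")
```

```text
t 13.8 p [ 0.4846 -0.1798 -0.0045] xang -4.32 q6 1.252 F [-22.5   1.   17.4] gap 0.0855 q [-0.39  0.52 -0.26  0.83  0.07  1.25]
tilt: tool z lean world x,y deg [-0.31  4.17]
delta tool cm [-3.44  0.48 -0.05] roll needed (tool z down => -world) -0.0091
```

View pics/top8.png

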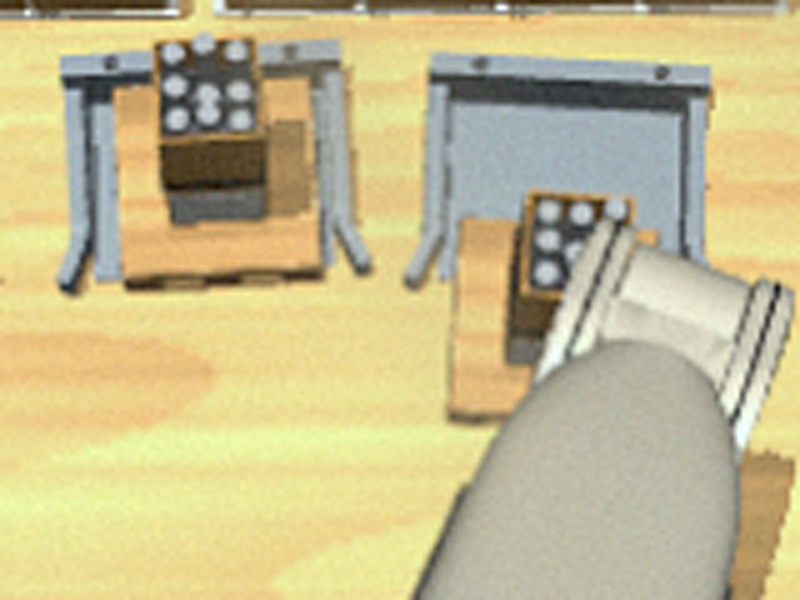

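>>> drive_tool(deltas=[{"linear": [-1.0, 0, 0], "roll": 0, "hand": 8.54}, {"linear": [-0.5, -0.3, 0.6], "roll": 0, "hand": 8.54}, {"linear": [-0.6, -0.5, 0.4], "roll": 0, "hand": 8.54}, {"linear": [-0.6, -0.5, 0.4], "roll": 0, "hand": 8.54}, {"linear": [-0.6, -0.5, 0.4], "roll": 0, "hand": 8.54}])

```text
time: 14.4
position: [0.4724, -0.174, -0.0119]
tool_rot: [-0.019, 0.999, -0.038, 0.015]
wrist_force: [-1.0, -10.9, 23.0]
finger_gap: 0.0856
```

Run:
```python
from h import *
rep();tilt()
```

```text
t 14.4 p [ 0.4724 -0.174  -0.0119] xang -4.42 q6 1.267 F [ -1.  -10.9  23. ] gap 0.0856 q [-0.38  0.48 -0.35  0.72  0.05  1.27]
tilt: tool z lean world x,y deg [1.84 2.11]
```

Works well for re-levelling; continuing.

>>> drive_tool(deltas=[{"linear": [-0.7, -0.4, 0.4], "roll": 0, "hand": 8.54}, {"linear": [-0.7, -0.3, 0.4], "roll": 0, "hand": 8.54}, {"linear": [-0.7, -0.3, 0.4], "roll": 0, "hand": 8.54}, {"linear": [-0.7, -0.3, 0.4], "roll": 0, "hand": 8.54}, {"linear": [-0.7, -0.2, 0.4], "roll": 0, "hand": 8.54}, {"linear": [-0.7, -0.2, 0.3], "roll": 0, "hand": 8.54}])

```text
time: 15.0
position: [0.4731, -0.1748, -0.0076]
tool_rot: [0.004, 0.998, -0.038, 0.059]
wrist_force: [4.2, -2.4, 11.1]
finger_gap: 0.0853
```

Run:
```python
from h import *
rep();tilt()
```

```text
t 15.0 p [ 0.4731 -0.1748 -0.0076] xang -4.39 q6 1.277 F [ 4.2 -2.4 11.1] gap 0.0853 q [-0.37  0.42 -0.46  0.58  0.03  1.28]
tilt: tool z lean world x,y deg [ 6.7  -0.71]
```

Run:
```python
from h import *
L=plane("top",[(260+(x+.5)/5-.5,140+(y+.5)/5-.5) for x,y in[(448,413),(460,218)]],.036)
d=L[1]-L[0]; a=np.arctan2(d[1],d[0]); c=L.mean(0)[:2]+.055*np.array([np.sin(a),-np.cos(a)])
D=np.array([.672,-.1995]); an=np.radians(-3.8); R=np.array([[np.cos(an),-np.sin(an)],[np.sin(an),np.cos(an)]])
print(L.round(4),np.degrees(a),np.linalg.norm(d),c.round(4),((c-D)@R).round(4))
p=np.array([.4731,-.1748]);print("tcp in dock",((p-D)@R).round(4))
```

```text
[[ 0.5456 -0.1317  0.036 ]
 [ 0.6556 -0.1408  0.036 ]] -4.719437913127484 0.11037726880002405 [ 0.5961 -0.191 ] [-0.0763  0.0034]
tcp in dock [-0.2001  0.0115]
```

>>> drive_tool(deltas=[{"linear": [-0.3, 0.4, -0.4], "roll": -0.01, "hand": 8.54}, {"linear": [0, 0.4, -0.1], "roll": 0, "hand": 8.54}, {"linear": [0, 0, 0], "roll": 0, "hand": 8.54}])

```text
time: 15.3
position: [0.4708, -0.1828, -0.0009]
tool_rot: [0.005, 0.998, -0.033, 0.062]
wrist_force: [0.5, -0.7, -0.4]
finger_gap: 0.0857
```

```bash
cat >> h.py <<'E'
def dk():
    o,p,R,a=st(); D=np.array([.672,-.1995]); an=np.radians(-3.8); Q=np.array([[np.cos(an),-np.sin(an)],[np.sin(an),np.cos(an)]]); print("tcp in dock",((p[:2]-D)@Q).round(4))
E
python3 - <<'E'
from h import *
rep();tilt();dk()
E
```

```text
t 15.3 p [ 0.4708 -0.1828 -0.0009] xang -3.73 q6 1.248 F [ 0.5 -0.7 -0.4] gap 0.0857 q [-0.39  0.41 -0.45  0.59  0.03  1.25]
tilt: tool z lean world x,y deg [ 7.05 -0.8 ]
tcp in dock [-0.2019  0.0033]
```

>>> drive_tool(deltas=[{"linear": [1.2, 0, 0.3], "roll": 0, "hand": 8.54}, {"linear": [1.8, 0, 0.2], "roll": 0, "hand": 8.54}, {"linear": [1.8, 0, 0.1], "roll": 0, "hand": 8.54}, {"linear": [1.8, 0, 0], "roll": 0, "hand": 8.54}])

```text
time: 15.7
position: [0.5167, -0.1836, -0.0069]
tool_rot: [0.002, 0.999, -0.036, 0.039]
wrist_force: [-20.8, 0.7, 15.0]
finger_gap: 0.0852
```

Run:
```python
from h import *
rep();tilt();dk()
```

```text
t 15.7 p [ 0.5167 -0.1836 -0.0069] xang -4.13 q6 1.291 F [-20.8   0.7  15. ] gap 0.0852 q [-0.35  0.51 -0.29  0.69  0.02  1.29]
tilt: tool z lean world x,y deg [ 4.51 -0.4 ]
tcp in dock [-0.156   0.0056]
```

>>> drive_tool(deltas=[{"linear": [1.8, 0.2, -0.3], "roll": -0.005, "hand": 8.54}, {"linear": [1.8, 0, 0], "roll": 0, "hand": 8.54}])

```text
time: 15.9
position: [0.5381, -0.1851, -0.0072]
tool_rot: [-0.0, 0.999, -0.035, 0.023]
wrist_force: [-18.8, 0.4, 15.1]
finger_gap: 0.0851
```

Run:
```python
from h import *
rep();tilt();dk();shot("9")
```

```text
t 15.9 p [ 0.5381 -0.1851 -0.0072] xang -3.99 q6 1.302 F [-18.8   0.4  15.1] gap 0.0851 q [-0.34  0.56 -0.2   0.77  0.01  1.3 ]
tilt: tool z lean world x,y deg [ 2.67 -0.07]
tcp in dock [-0.1346  0.0055]
```

View pics/top9.png

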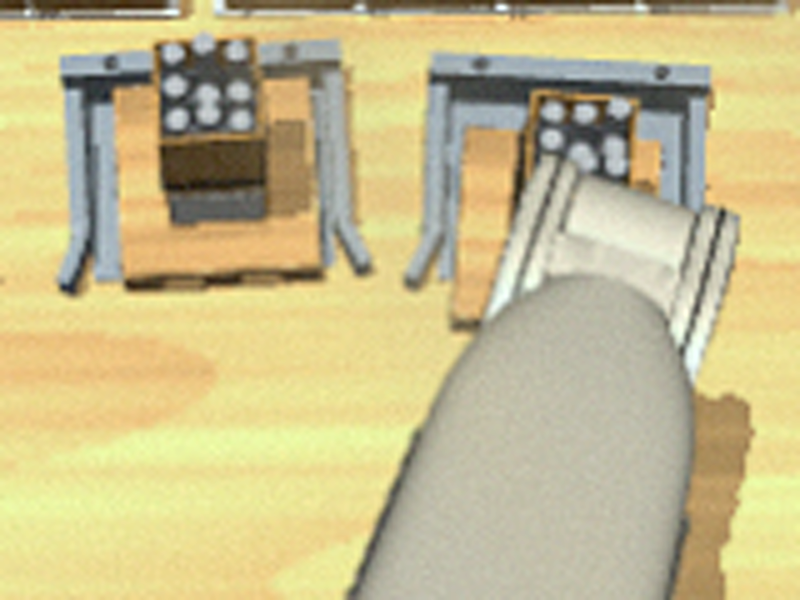

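>>> drive_tool(deltas=[{"linear": [1.7, 0.1, -0.2], "roll": 0, "hand": 8.54}, {"linear": [1.5, 0, 0], "roll": 0, "hand": 8.54}])

```text
time: 16.2
position: [0.5573, -0.1856, -0.0092]
tool_rot: [-0.002, 0.999, -0.036, 0.009]
wrist_force: [-18.4, 0.8, 14.7]
finger_gap: 0.0853
```

Run:
```python
from h import *
rep();tilt();dk()
```

```text
t 16.2 p [ 0.5573 -0.1856 -0.0092] xang -4.12 q6 1.316 F [-18.4   0.8  14.7] gap 0.0853 q [-0.33  0.6  -0.11  0.84  0.01  1.32]
tilt: tool z lean world x,y deg [1.02 0.24]
tcp in dock [-0.1153  0.0063]
```

>>> drive_tool(deltas=[{"linear": [1.2, 0.2, -0.4], "roll": -0.005, "hand": 8.54}, {"linear": [1.0, 0, -0.1], "roll": 0, "hand": 8.54}])

```text
time: 16.4
position: [0.565, -0.1868, -0.0094]
tool_rot: [-0.004, 0.999, -0.035, -0.008]
wrist_force: [-28.3, -0.2, 22.6]
finger_gap: 0.0855
```

Run:
```python
from h import *
rep();tilt();dk();shot("10")
```

```text
t 16.4 p [ 0.565  -0.1868 -0.0094] xang -3.96 q6 1.319 F [-28.3  -0.2  22.6] gap 0.0855 q [-0.32  0.64 -0.05  0.9   0.    1.32]
tilt: tool z lean world x,y deg [-0.85  0.53]
tcp in dock [-0.1076  0.0056]
```

View pics/top10.png

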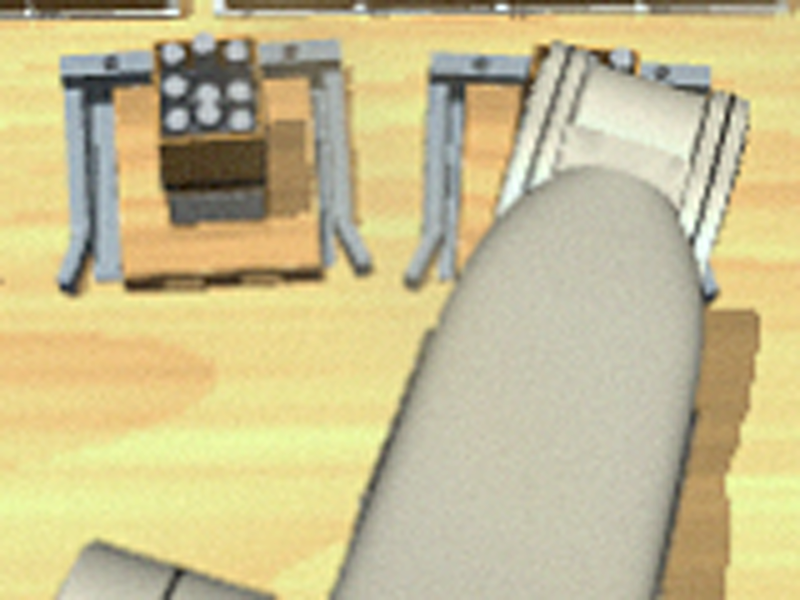

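>>> drive_tool(deltas=[{"linear": [0.9, 0, -0.2], "roll": 0, "hand": 8.54}, {"linear": [0.9, 0, 0], "roll": 0, "hand": 8.54}])

```text
time: 16.7
position: [0.5632, -0.1862, -0.0103]
tool_rot: [-0.006, 0.999, -0.037, -0.028]
wrist_force: [-29.2, 1.6, 26.2]
finger_gap: 0.0852
```

Run:
```python
from h import *
rep();tilt();dk()
```

```text
t 16.7 p [ 0.5632 -0.1862 -0.0103] xang -4.2 q6 1.327 F [-29.2   1.6  26.2] gap 0.0852 q [-0.32  0.66 -0.    0.96 -0.    1.33]
tilt: tool z lean world x,y deg [-3.18  0.79]
tcp in dock [-0.1095  0.0061]
```

>>> drive_tool(deltas=[{"linear": [-1, 0, -0.2], "roll": 0, "hand": 8.54}, {"linear": [-3, 0, -0.3], "roll": 0, "hand": 8.54}, {"linear": [-4, 0, -0.5], "roll": 0, "hand": 8.54}, {"linear": [-4, 0, -0.5], "roll": 0, "hand": 8.54}, {"linear": [-4, 0, -0.5], "roll": 0, "hand": 8.54}, {"linear": [0, -4, -0.5], "roll": 0, "hand": 8.54}, {"linear": [0, -4, 0], "roll": 0, "hand": 8.54}, {"linear": [0, -4, 0], "roll": 0, "hand": 8.54}, {"linear": [0, 0, 0], "roll": 0, "hand": 8.54}])

```text
time: 17.6
position: [0.4094, -0.0519, 0.0185]
tool_rot: [-0.008, 0.999, -0.041, -0.034]
wrist_force: [1.2, -0.4, -0.4]
finger_gap: 0.0858
```

Run:
```python
from h import *
rep();tilt();shot("11",sc=(210,200,160,120))
```

```text
t 17.6 p [ 0.4094 -0.0519  0.0185] xang -4.72 q6 1.52 F [ 1.2 -0.4 -0.4] gap 0.0858 q [-0.13  0.35 -0.47  0.82  0.01  1.52]
tilt: tool z lean world x,y deg [-3.88  1.09]
```

View pics/top11.png

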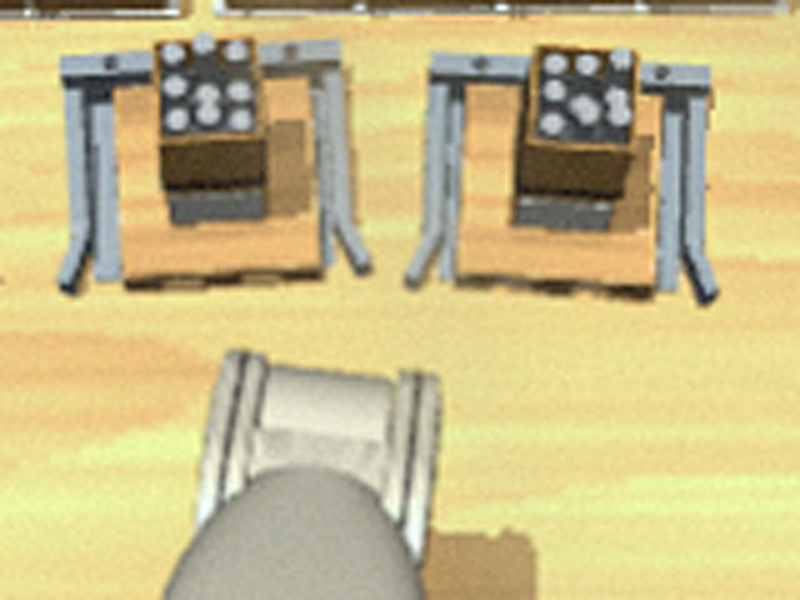

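View pics/scene11.png

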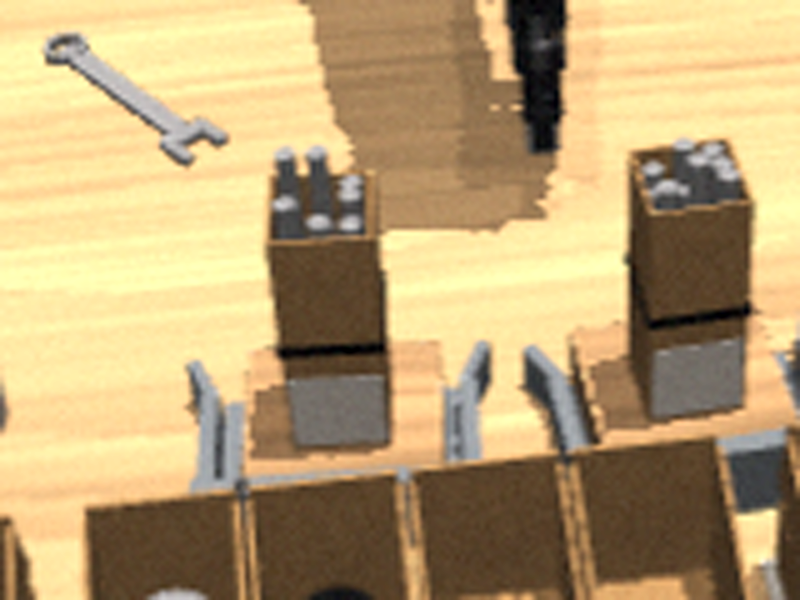

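Run:
```python
from h import *
crate([(457,275),(653,287),(664,95),(467,85)])
f=lambda L,z: plane("top",[(260+(x+.5)/5-.5,140+(y+.5)/5-.5) for x,y in L],z)[:,:2]
F=f([(457,275),(653,287)],.036); d=F[0]-F[1]; print("front edge yaw",np.degrees(np.arctan2(d[1],d[0]))-90)
# front-edge distance to stop front via cloud of stop front? use stop top front edge
S=f([(433,78),(709,92)],.05); t=(S[0]-S[1])/np.linalg.norm(S[0]-S[1]); n=np.array([t[1],-t[0]])
print("front corners to stop front mm",((S[0]-F)@n*1000).round(1), "stop yaw",np.degrees(np.arctan2(t[1],t[0]))-90)
# same for crate in mid dock
F=f([(125,280),(322,272)],.036);S=f([(62,82),(150,76)],.05);S2=f([(262,72),(340,66)],.05);t=(S[0]-S2[1])/np.linalg.norm(S[0]-S2[1]); n=np.array([t[1],-t[0]])
print("mid",((S[0]-F)@n*1000).round(1))
W=cloud("top",np.load("cam_top_11.npz")['d']); W0=cloud("top",np.load("cam_top_0.npz")['d'])
m=(abs(W[:,:,2]-.036)<.008)&(W[:,:,0]>.6)&(W[:,:,0]<.75)&(W[:,:,1]<-.14)&(W[:,:,1]>-.26); 
P=W[m]; pl=np.polyfit(P[:,0],P[:,2],1); print("skid top z",P[:,2].mean().round(4),"slope deg",np.degrees(pl[0]).round(2))
```

```text
ctr [ 0.6743 -0.1969  0.036 ] yaw -4.34 [-5.4 -4.3 -4.2 -3.5] sides [np.float64(0.1099), np.float64(0.108), np.float64(0.1113), np.float64(0.1102)]
in dock frame [0.0021 0.0028] yaw rel -0.54
front edge yaw -4.208176560521466
front corners to stop front mm [108.2 109.6] stop yaw -3.488612641406135
mid [111.5 113.4]
skid top z 0.0357 slope deg -0.02
```

Run:
```python
from h import *
a=np.load("cam_top_0.npz")['p'].astype(int);b=np.load("cam_top_11.npz")['p'].astype(int)
D=abs(cv2.blur(a.astype(np.float32),(3,3))-cv2.blur(b.astype(np.float32),(3,3))).max(2)
for n,(u,v,w,h) in dict(crate_left=(195,145,65,55),crate_mid=(270,145,64,55),oil=(105,170,50,45),tape=(130,250,45,48),jar=(440,180,30,32),wrench=(393,273,52,62),bin=(468,208,60,92)).items(): print(n,D[v:v+h,u:u+w].mean().round(2),D[v:v+h,u:u+w].max().round(1))
rep()
order.hand_in()
```

```text
crate_left 1.58 6.8
crate_mid 1.5 4.4
oil 1.92 8.6
tape 1.57 5.2
jar 1.4 4.8
wrench 1.49 4.4
bin 1.6 6.1
t 17.7 p [ 0.4095 -0.0547  0.0184] xang -4.9 q6 1.518 F [ 0.5 -0.2 -0.8] gap 0.0856 q [-0.14  0.35 -0.47  0.82  0.01  1.52]
the job is handed in; nothing more can be done
```

The crate is in the empty dock (the right-hand one of the three as the robot looks at them), home against the back stop. The gripper is backed well clear, and the job was handed in at 17.7 s.

**How it was done:** I pushed the skid about 100 mm sideways to line it up with the dock, then about 140 mm straight in. All pushes were low on the skid, with the outer face of one open finger. The wrist leaned under the pushing load. To straighten it I backed off twice and dragged the fingertips on the bare bench, at about 15–35 N. Near the end the forward motion stopped at about 29 N.

**Last checks:**
- **Home:** the front edge of the skid measured 108–110 mm from the stop's face, where 110 mm is expected if it is touching. The same measurement on the crate in the middle dock gave 112–113 mm.
- **Squareness:** the skid is 0.5–0.7° off the dock's direction, which is within what I can measure, and about 3 mm off centre.
- **Standing:** the top of the skid is level and at 36 mm height.
- **Surroundings:** comparing the first and last top pictures shows no change at the other two crates, the oil, tape, jar, wrench or bin.

One figure disagreed slightly: the position worked out from the skid's four corners put the crate 2 mm past home. That is within the 2 mm calibration error.

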